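# Collapse the pick-up wand and park it

### The job

Collapse the telescopic magnetic pick-up wand, innermost tube first: hold it by its middle tube and press its head against the sprung bench stop until the inner tube is fully home, then press again holding the sleeve until the middle tube is home too, leaning on the stop gently so that it is never rammed hard. Then lay the short wand by its sleeve level down in both open forks of the cradle, and leave the loose battery pack, green circuit card and copper cooler where they are.

Things in the scene. Friction and masses are not known exactly. Their poses are not given: they have to be found in the camera images.
- wand_center (a point): Centre, half-way up, of the wand's sleeve: blue with black ribs, 150 mm long, 32 x 32 mm. x axis points along the wand to its red head, z up. Wand 0.2 to 0.3 kg, lies flat on the bench, all parts centred on one axis 16 mm up: sleeve, then a 24 mm square aluminium middle tube, then a 16 mm square steel inner tube, then the head. The free end of the head is its flat steel face.
- wand_front (a point): Centre of the sleeve's front end, 75 mm ahead (+x) of the sleeve's centre, where the middle tube comes out.
- wand_rear (a point): Centre of the sleeve's rear end, 75 mm behind the sleeve's centre.
- mid_tube (a joint): Bare length (m) of the middle tube between the sleeve and the tube's black end collar (29 mm square, 8 mm long): 0 fully home, 0.075 fully out. Starts 0.058 to 0.073. Slides with about 4 N of friction, stays where it is left, solid end at 0.
- inner_tube (a joint): Bare length (m) of the inner tube between the middle tube's collar and the red head (32 mm square, 30 mm long): 0 fully home (head on collar), 0.075 fully out. Starts 0.045 to 0.072. About 8 N of friction, stiffer than the middle tube: pushing the head while the sleeve is held drives the middle tube in first (wrong); hold the middle tube instead. Solid end at 0.
- bench_stop: Fixed bench stop. Origin at bench height on its centre line; the upright black rubber pad (50 mm wide, 44 high) looks along -x. Its yellow carriage is clamped anywhere, so the pad's face is 0 to 50 mm behind (+x of) the origin, not measured: find it by touch. The pad springs back 1.5 N/mm for 20 mm, then is solid; over 40 N is ramming, about 14 N drives a tube home. Rail 85 to 235 mm behind.
- cradle_seat (a point): Where the sleeve's centre lies when parked, 61 mm above the bench, mid-cradle (grey, fixed). x axis along the slots, head either way. Two forks 12 mm thick, 64 wide, stand 45 mm either side along x; open slots 36 mm wide, floor 45 mm and flared top 93 mm above the bench. 78 mm are free for fingers between the forks, above a base plate 140 x 80 x 8 mm.
- battery: Bystander: black battery pack 46 x 130 x 19 mm lying loose; origin at the centre of its underside.
- card: Bystander: green circuit card 40 x 63 x 14 mm, lying loose; origin at the centre of its underside.
- cooler: Bystander: copper heat-pipe cooler 54 x 163 x 16 mm lying loose; origin at the centre of its underside.
There are look-alikes about, which are no part of the job. There is more than one size of the part that bears cradle_seat; the job needs the larger.

How it is judged:
By the outcome, as a careful person would: the job done as asked, in the order asked, and still so for the second after the job is handed in, with the robot touching nothing.
It also fails if it takes over 58 s, if anything falls off the work surface, if the arm or the gripper's body presses on something with over 40 N, if the wrist force passes 120 N, or if a joint passes its speed limit or range.

### The arm

A 7-joint arm with a two-finger parallel gripper is mounted at the origin on a cart in front of the work surface, level with it; the furniture and walls round the work are solid. World frame = base frame: x ahead of the robot, y to its left, z up, the work surface at z = 0. Lengths are in mm, angles in rad, forces in N, time in s.
With the tool pointing down it reaches from about 400 to 875 mm from the base axis. Payload 4.4 kg.
Tool frame: the origin (TCP) lies between the finger pads; the fingertips stand ctrl.finger_overhang ahead of it and the grasp point (between the pads) lies 11 mm behind it (ctrl.finger_overhang is the distance from the TCP to the fingertips, in mm); z points along the fingers, y is the direction in which the jaws open and shut (so a half turn about z gives the same grasp; the last joint's range is limited). The gripper opens to 85 mm and grips with 20 to 120 N. Pads are 22 mm wide; open, the fingers measure 114 mm over their backs; the gripper's body (76 mm by 85 mm) begins 54 mm behind the grasp point. The pads swing forward as they close: fully open they stand 13 mm farther back than shut.
Start: joints at [1.244, 0.628, 0.038, 1.517, -0.027, 0.996, -0.02], TCP at [167.632, -628.026, 239.313] pointing down, gripper open.
Joint ranges: [-3.06, 3.06], [-0.37, 2.12], [-1.25, 1.32], [0.18, 2.47], [-1.1, 4.24], [0.23, 1.98], [-2.94, 2.94]. Speed limits (rad/s): [2.57, 2.57, 3.14, 3.14, 3.14, 3.14, 3.14].

### API

Orientations are given as [roll, pitch, yaw] about the fixed x, y, z axes, in that order (R = Rz(yaw) Ry(pitch) Rx(roll)).
In Python, from cell import ctrl gives the robot as it stands. The module is installed in compiled form; this text tells all that it offers.
- The arm moves only by the tool step_arm, never from a script. Its argument "deltas" is a list that holds one entry, the list of rows, each a list of 7 numbers: the opening, from 0 (shut) to 1 (fully open), then the shift along the world's x, y, z in mm, then the turn, a rotation vector about the world's x, y, z in rad. In form: [[[grip, tx, ty, tz, rx, ry, rz], ...]]. A call has 1 to 10 rows; each row shifts and turns the commanded pose from where the row before left it; what a row does not reach is not made up. A row lasts 1/12 s, in which the tool goes at most 41.7 mm and 7.16 degrees, less where a joint would pass 70% of its speed; a pose out of reach is approached as far as the arm can. A call is refused whole if a number of a shift passes 41.7 or a number of a turn 0.125, either way. A call with a gripper value outside its range is refused whole. The fingers move at their own pace and stop on an object; the grip force is fixed at half the most. Time passes only in rows, so rows that do not move let the fingers close. It gives the time, the measured TCP pose, the force and the opening at its end, in the units of the state.
- ctrl.read_state(): the state, without advancing time (a new reading comes with each control period).
- ctrl.get_image(name): name is "scene" or "top"; returns (picture, depth): 400x640x3 uint8, red, green, blue; 400x640 float32, mm along the optical axis (not along the pixel's ray), 0 where there is no reading.
- ctrl.camera_info(name): a dict with "intrinsics" (3x3 intrinsics, pixels), "rvec" (rotation vector, rad) and "tvec" (3), from world to camera coordinates, as OpenCV has them. Camera axes: x right, y down, z forward; pixel columns grow to the right and rows downward; lengths in mm; the calibration is good to about 2 mm. A picture is of the moment at which its call begins. camera_info takes no time and is no camera call.
- ctrl.finish_job(): hands the job in, once; it reports no verdict.
The state is a dict: "clock": time; "qpos": joint angles; "qd": joint speeds; "tau": joint torques, N m; "eef_pos": TCP position; "tool_rot": TCP orientation; "force": force on the tool from outside, world axes, zero at the start; "torque": the same for the moment, N m; "width": finger opening in mm.
Only numpy, scipy, OpenCV 4.12 (cv2) and the standard library are available. Lean on these libraries where they do the work, as an engineer would, in place of code of your own. Each camera call takes 0.05 s, during which the arm holds its last target.

## Working session

There is one attempt and no reset: what is moved stays moved. The work goes in short steps, Python scripts to look and compute and a tool call to move; the robot and the scene stay as the last step left them, time stands still between calls to the robot, and variables do not carry over. Pictures are saved under pics/ and viewed, and the job is handed in when it is done.

Besides the shell and the picture viewer there is one more tool, called after ">>>" as name(argument=value, ...) on one line, values as JSON. step_arm: Moves the arm, as the interface text tells. Its arguments: {"type":"object","properties":{"deltas":{"type":"array"}},"required":["deltas"]}

```bash
mkdir -p pics; ls; cat > h.py <<'E'
import numpy as np, cv2
from cell import ctrl
def cam(n):
    i=ctrl.camera_info(n); K=np.array(i["intrinsics"],float); R=cv2.Rodrigues(np.array(i["rvec"],float))[0]; t=np.array(i["tvec"],float).ravel()
    return K,R,t
def ray(n,u,v,z):
    K,R,t=cam(n); d=R.T@np.linalg.inv(K)@np.array([u,v,1.]); c=-R.T@t
    return c+d*(z-c[2])/d[2]
def cloud(n,dep):
    K,R,t=cam(n); h,w=dep.shape; u,v=np.meshgrid(np.arange(w),np.arange(h))
    P=np.stack([(u-K[0,2])/K[0,0]*dep,(v-K[1,2])/K[1,1]*dep,dep],-1)
    return (P-t)@R
def proj(n,p):
    K,R,t=cam(n); q=K@(R@np.array(p,float)+t); return q[:2]/q[2]
E
python3 - <<'E'
from h import *
print(ctrl.read_state()); print(ctrl.finger_overhang)
for n in("scene","top"):
    im,d=ctrl.get_image(n); cv2.imwrite(f"pics/{n}0.png",im[...,::-1]); np.savez(f"pics/{n}0.npz",im=im,d=d)
    K,R,t=cam(n); print(n,K,-R.T@t,R)
E
```

```text
pics
{'clock': 0.0, 'qpos': array([ 1.24421386,  0.6293453 ,  0.03841667,  1.51840661, -0.02701002,
        0.99629528, -0.01999498]), 'qd': array([ 1.60075234e-05,  1.44609401e-03,  8.35503903e-04, -1.79078567e-04,
        4.13381978e-04,  2.09931741e-04,  7.60199091e-06]), 'tau': array([ 5.53073496e-04, -5.63398397e+01,  1.22599371e+00, -1.93441468e+01,
        1.09177668e-02,  1.05963915e-02,  3.13596594e-06]), 'eef_pos': array([ 167.47537256, -627.40142657,  238.37680251]), 'tool_rot': array([-3.13965516e+00,  3.12042448e-06,  2.60801616e-01]), 'force': array([ 0.43787075, -1.31630295,  0.02723853]), 'torque': array([0.00258177, 0.02357011, 0.01614591]), 'width': 85.42606312230986}
8.0
scene [[401.224927     0.         322.45683342]
 [  0.         401.224927   205.90547825]
 [  0.           0.           1.        ]] [-19.63824137 908.81933663 560.88278356] [[-0.84495161 -0.53481359  0.00558549]
 [-0.21356774  0.32780419 -0.92028975]
 [ 0.49035252 -0.77879319 -0.39119761]]
top [[420.78566061   0.         321.48404021]
 [  0.         420.78566061 200.81033281]
 [  0.           0.           1.        ]] [ 565.38994107  -99.63161873 1273.02788497] [[-0.00795241 -0.99985983 -0.01473367]
 [-0.99863794  0.00870077 -0.05144466]
 [ 0.05156565  0.0143045  -0.99856716]]
```

View pics/scene0.png

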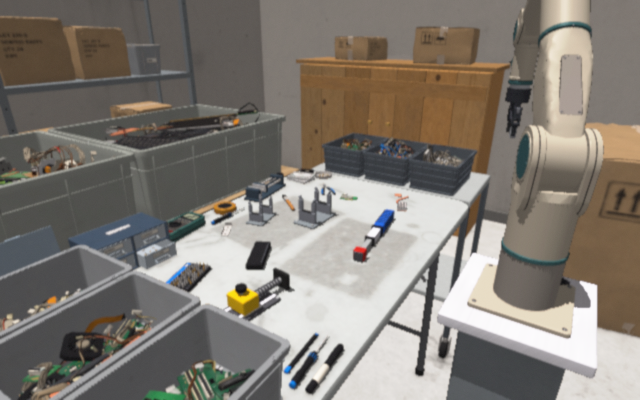

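View pics/top0.png

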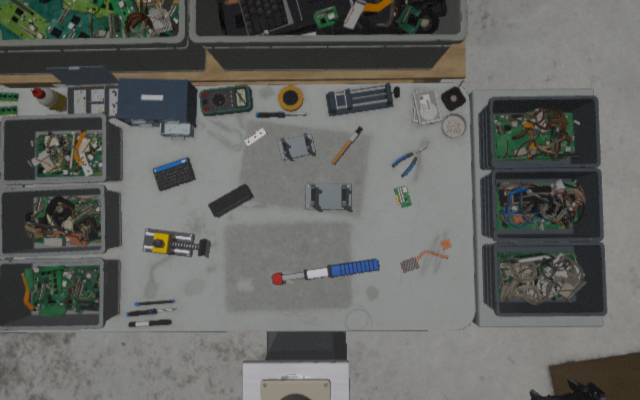

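```bash
python3 - <<'E'
from h import *
t=np.load("pics/top0.npz"); im=t["im"][...,::-1]
def crop(im,u0,v0,u1,v1,s,f): cv2.imwrite(f,cv2.resize(im[v0:v1,u0:u1],None,fx=s,fy=s,interpolation=cv2.INTER_CUBIC))
crop(im,130,220,400,300,2.9,"pics/c1.png")
crop(im,200,120,460,220,3,"pics/c2.png")
s=np.load("pics/scene0.npz")["im"][...,::-1]
crop(s,210,160,430,320,3.6,"pics/c3.png")
for n,k in(("top",t),("scene",np.load("pics/scene0.npz"))):
    P=cloud(n,k["d"]); 
    pts={"top":[(300,230),(360,267),(316,271),(296,275),(277,279),(330,185),(205,247)],"scene":[(385,217),(376,233),(367,244),(360,254)]}[n]
    for u,v in pts: print(n,u,v,P[v,u].round(1))
E
```

```text
top 300 230 [543.2 -15.2  -8.5]
top 360 267 [ 434.4 -193.1   30.2]
top 316 271 [423.  -64.   25.1]
top 296 275 [411.2  -4.7  21.6]
top 277 279 [400.9  50.6  29.5]
top 330 185 [ 678.3 -107.6    7.3]
top 205 247 [495.  268.4  12.6]
scene 385 217 [ 428.2 -174.3   33. ]
scene 376 233 [406.8 -63.5  29.4]
scene 367 244 [403.6   1.   23.2]
scene 360 254 [393.7  62.7  24. ]
```

View pics/c1.png

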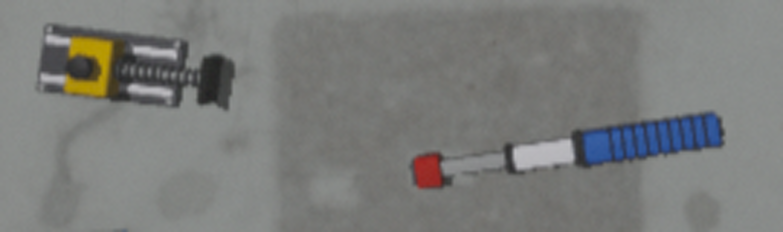

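View pics/c2.png

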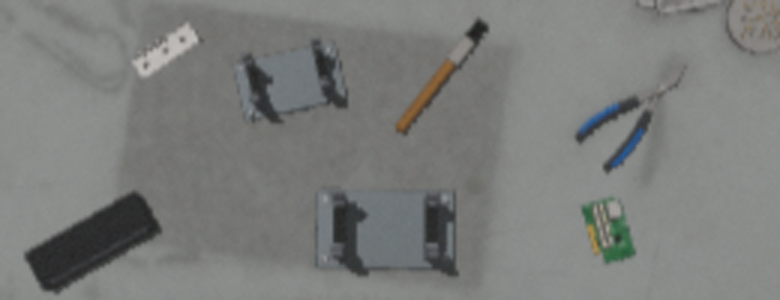

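View pics/c3.png

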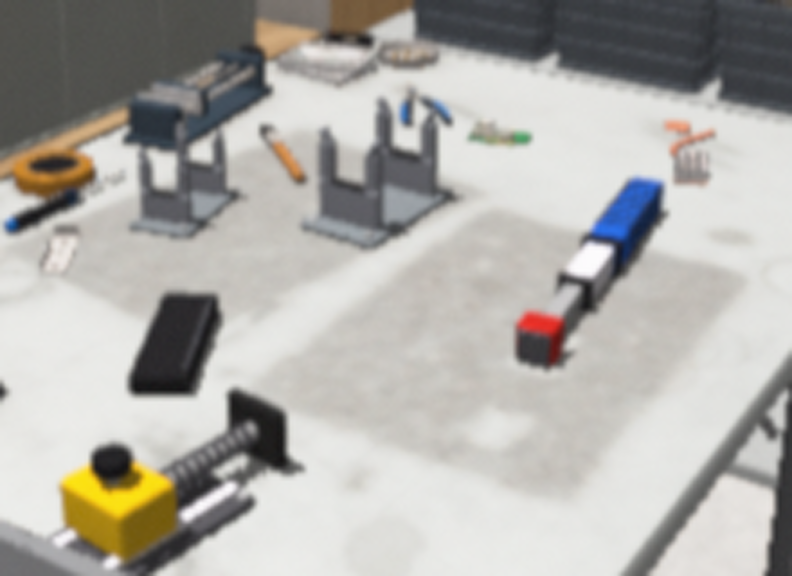

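```bash
cat > m.py <<'E'
from h import *
def rectmask(n,im,cond,box,z,show=True):
    u0,v0,u1,v1=box; hsv=cv2.cvtColor(im,cv2.COLOR_RGB2HSV); m=np.zeros(im.shape[:2],np.uint8)
    m[v0:v1,u0:u1]=(cond(hsv)[v0:v1,u0:u1])*255
    k,l,s,c=cv2.connectedComponentsWithStats(m); i=1+np.argmax(s[1:,4]); m=(l==i)
    return m
blue=lambda h:(h[...,0]>100)&(h[...,0]<130)&(h[...,1]>130)&(h[...,2]>60)
red=lambda h:((h[...,0]<8)|(h[...,0]>172))&(h[...,1]>130)&(h[...,2]>80)
yel=lambda h:(h[...,0]>18)&(h[...,0]<35)&(h[...,1]>130)
def outline(n,m,z):
    cs,_=cv2.findContours(m.astype(np.uint8),cv2.RETR_EXTERNAL,cv2.CHAIN_APPROX_NONE)
    c=max(cs,key=len)[:,0]
    return np.array([ray(n,u,v,z)[:2] for u,v in c],np.float32)
E
python3 - <<'E'
from m import *
T=np.load("pics/top0.npz"); im=T["im"]; P=cloud("top",T["d"])
for nm,c,box in(("blue",blue,(320,250,390,290)),("red",red,(265,265,290,292)),("yel",yel,(130,220,220,270))):
    m=rectmask("top",im,c,box,0); q=P[m&(T["d"]>0)]
    z={"blue":32,"red":32,"yel":50}[nm]
    o=outline("top",m,z); r=cv2.minAreaRect(o); print(nm,m.sum(),q.mean(0).round(1),np.median(q[:,2]).round(1),r, np.linalg.svd(o-o.mean(0))[2][0])
S=np.load("pics/scene0.npz"); P=cloud("scene",S["d"])
for nm,c,box in(("blue",blue,(360,190,410,240)),("red",red,(345,240,375,265)),("yel",yel,(200,270,280,320))):
    m=rectmask("scene",S["im"],c,box,0); q=P[m&(S["d"]>0)]; print(nm,m.sum(),q.mean(0).round(1),q.min(0).round(),q.max(0).round())
# table plane
T=np.load("pics/top0.npz");P=cloud("top",T["d"]); q=P[225:310,230:350].reshape(-1,3);q=q[(T["d"][225:310,230:350]>0).ravel()]
print(np.median(q[:,2]),q[:,2].std())
E
```

```text
blue 420 [ 433.  -173.8   29.7] 29.8 ((433.78753662109375, -176.04672241210938), (31.146522521972656, 136.59429931640625), 8.327791213989258) [-0.13921434  0.99026227]
red 87 [402.   50.5  29.9] 30.1 ((402.0645446777344, 50.48430252075195), (30.24070167541504, 24.141389846801758), 10.862711906433105) [-0.99758995 -0.06938484]
yel 252 [510.4 385.7  46.3] 47.5 ((510.7110290527344, 385.31829833984375), (49.37128829956055, 58.12263870239258), 81.76526641845703) [-0.9497231   0.31309107]
blue 206 [ 425.4 -165.3   29.4] [ 406. -236.    8.] [ 448. -101.   35.]
red 77 [395.4  54.1  28.1] [384.  37.   5.] [414.  66.  36.]
yel 610 [499.5 399.9  39.1] [480. 372.   9.] [539. 416.  65.]
-1.4543223004462238 7.81848724168106
```

```bash
python3 - <<'E'
from m import *
T=np.load("pics/top0.npz"); im=T["im"].astype(np.float32)
d=np.array([-.139,.9903]); c=np.array([433.8,-176])
for z,a,b in((32,-90,90),(28,60,180),(24,130,250),(32,200,260)):
    print("z",z)
    out=[]
    for s in range(a,b,3):
        u,v=proj("top",[*(c+d*s),z]); px=cv2.getRectSubPix(im,(1,1),(float(u),float(v)))[0,0]; out.append(f"{s}:{px.astype(int).tolist()}")
    print(" ".join(out))
# cross profiles
n=np.array([.9903,.139])
for s in(-50,0,50,120,160,229):
    z=32 if s<60 or s>200 else (28 if s<140 else 24)
    print(s," ".join(f"{k}:{cv2.getRectSubPix(im,(1,1),tuple(map(float,proj('top',[*(c+d*s+n*k),z]))))[0,0].astype(int).tolist()}" for k in range(-27,30,3)))
E
```

```text
z 32
-90:[135, 139, 136] -87:[136, 139, 137] -84:[137, 140, 138] -81:[139, 141, 139] -78:[138, 140, 138] -75:[127, 129, 128] -72:[88, 91, 97] -69:[55, 69, 103] -66:[49, 79, 140] -63:[49, 86, 151] -60:[50, 86, 150] -57:[47, 71, 118] -54:[47, 67, 109] -51:[50, 80, 138] -48:[50, 86, 149] -45:[48, 72, 119] -42:[48, 70, 115] -39:[49, 81, 142] -36:[48, 84, 149] -33:[46, 70, 117] -30:[46, 67, 112] -27:[47, 79, 140] -24:[49, 86, 149] -21:[47, 72, 117] -18:[47, 69, 111] -15:[48, 81, 141] -12:[49, 85, 150] -9:[47, 70, 117] -6:[46, 66, 106] -3:[49, 82, 141] 0:[48, 85, 149] 3:[46, 69, 116] 6:[47, 66, 106] 9:[49, 83, 144] 12:[48, 85, 150] 15:[47, 68, 111] 18:[45, 65, 103] 21:[47, 84, 145] 24:[50, 86, 151] 27:[44, 68, 112] 30:[45, 64, 100] 33:[52, 85, 148] 36:[51, 87, 153] 39:[46, 68, 114] 42:[49, 68, 106] 45:[50, 87, 151] 48:[50, 89, 155] 51:[52, 89, 156] 54:[48, 89, 155] 57:[51, 89, 155] 60:[51, 89, 156] 63:[51, 88, 155] 66:[51, 85, 146] 69:[49, 64, 93] 72:[51, 52, 56] 75:[55, 57, 56] 78:[86, 87, 91] 81:[149, 151, 157] 84:[179, 179, 183] 87:[182, 182, 185]
z 28
60:[51, 89, 156] 63:[51, 88, 155] 
[... 3283 characters left out ...]
-27:[114, 115, 112] -24:[116, 116, 113] -21:[117, 116, 114] -18:[115, 115, 112] -15:[114, 115, 112] -12:[105, 104, 103] -9:[100, 102, 101] -6:[131, 132, 133] -3:[135, 137, 137] 0:[138, 139, 140] 3:[139, 140, 141] 6:[125, 126, 127] 9:[97, 98, 96] 12:[108, 109, 105] 15:[113, 112, 109] 18:[113, 113, 110] 21:[114, 114, 111] 24:[117, 117, 114] 27:[117, 117, 116]
229 -27:[117, 118, 115] -24:[119, 120, 117] -21:[119, 119, 116] -18:[112, 99, 98] -15:[117, 55, 52] -12:[145, 42, 37] -9:[148, 43, 38] -6:[150, 43, 39] -3:[151, 42, 36] 0:[153, 44, 39] 3:[153, 44, 37] 6:[155, 44, 39] 9:[155, 41, 37] 12:[146, 42, 39] 15:[119, 53, 50] 18:[102, 86, 84] 21:[115, 113, 110] 24:[117, 118, 115] 27:[116, 117, 115]
```

```bash
python3 - <<'E'
from m import *
T=np.load("pics/top0.npz"); im=T["im"][...,::-1]
cv2.imwrite("pics/c4.png",cv2.resize(im[222:264,138:218],None,fx=10,fy=10,interpolation=cv2.INTER_CUBIC))
S=np.load("pics/scene0.npz"); im=S["im"][...,::-1]
cv2.imwrite("pics/c5.png",cv2.resize(im[260:325,215:300],None,fx=9,fy=9,interpolation=cv2.INTER_CUBIC))
cv2.imwrite("pics/c6.png",cv2.resize(T["im"][175:220,298:360,::-1],None,fx=12,fy=12,interpolation=cv2.INTER_CUBIC))
cv2.imwrite("pics/c7.png",cv2.resize(im[180:235,285:345],None,fx=10,fy=10,interpolation=cv2.INTER_CUBIC))
E
```

```text
(no output)
```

View pics/c4.png

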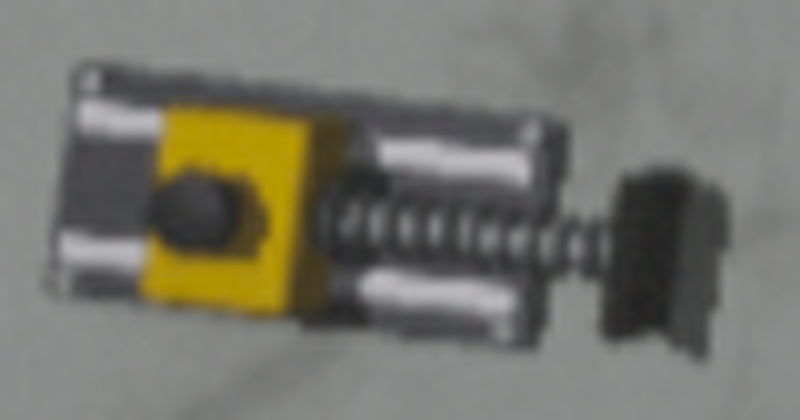

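View pics/c5.png

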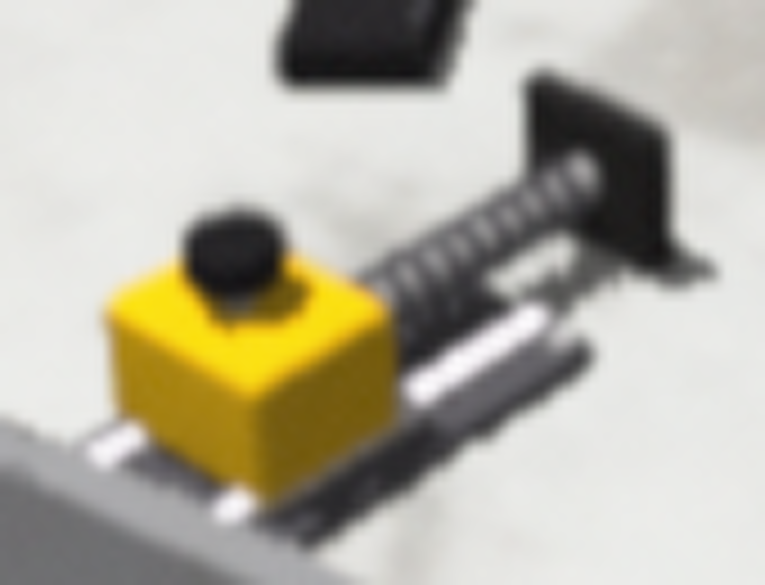

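View pics/c6.png

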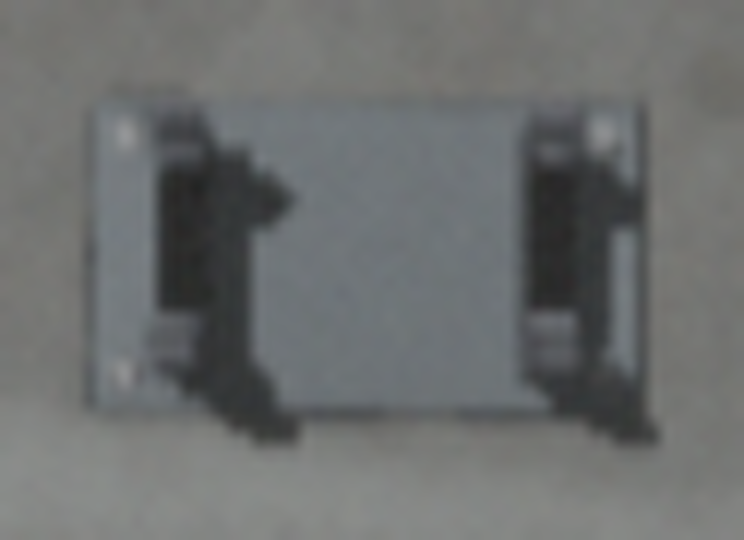

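View pics/c7.png

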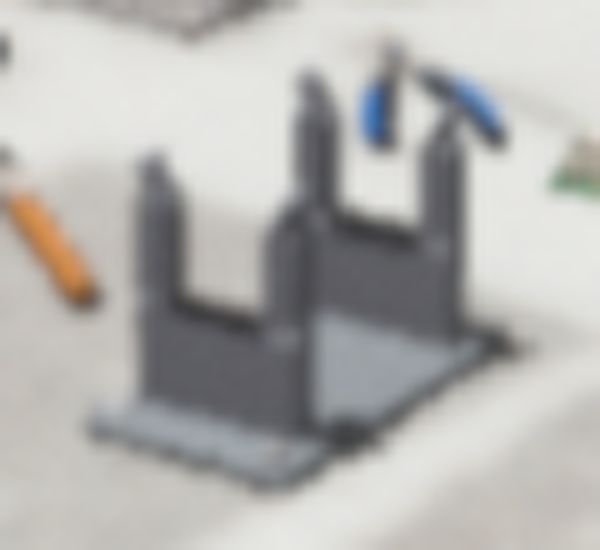

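```bash
python3 - <<'E'
from m import *
def R(n,o,s,x,y,z): return ray(n,o[0]+(x+.5)/s-.5,o[1]+(y+.5)/s-.5,z)[:2].round(1)
o=(138,222)
for z in(5,10): print("rail",z,[R("top",o,10,*p,z).tolist() for p in((80,65),(45,292),(535,345),(565,118))])
print("padtop",[R("top",o,10,*p,44).tolist() for p in((692,175),(668,335))])
print("padbot",[R("top",o,10,*p,0).tolist() for p in((727,190),(705,355))])
o=(215,260)
print("scene padtop",[R("scene",o,9,*p,44).tolist() for p in((533,75),(665,130))], "bot right",R("scene",o,9,665,265,0))
o=(298,175)
print("cradle base",[R("top",o,12,*p,8).tolist() for p in((90,100),(642,100),(642,412),(90,412))])
print("slot floors z45",[R("top",o,12,*p,45).tolist() for p in((160,165),(160,308),(210,308),(530,165),(530,308),(578,308))])
print("slot top z93",[R("top",o,12,*p,93).tolist() for p in((180,110),(180,372),(550,110),(550,372))])
o=(285,180)
print("scene tips z93",[R("scene",o,10,*p,93).tolist() for p in((152,158),(285,210),(312,75),(445,118))])
print("scene floor z45",[R("scene",o,10,*p,45).tolist() for p in((178,305),(265,330),(335,218),(420,240))])
print("base z8",[R("scene",o,10,*p,8).tolist() for p in((90,420),(268,480),(490,345))])
E
```

```text
rail 5 [[553.0, 451.7], [484.7, 461.4], [467.7, 312.6], [535.8, 304.1]]
rail 10 [[553.0, 449.5], [485.0, 459.2], [468.1, 311.0], [536.0, 302.5]]
padtop [[519.9, 254.3], [473.4, 261.0]]
padbot [[513.6, 256.3], [464.0, 262.7]]
scene padtop [[522.2, 266.9], [476.4, 269.3]] bot right [479.1 267.7]
cradle base [[685.4, -32.3], [684.1, -171.0], [605.7, -170.1], [606.8, -31.8]]
slot floors z45 [[665.8, -51.3], [630.8, -51.0], [630.7, -63.2], [665.0, -141.5], [630.1, -141.1], [629.9, -152.8]]
slot top z93 [[674.8, -57.9], [613.2, -57.5], [673.9, -144.7], [612.5, -144.0]]
scene tips z93 [[673.1, -55.7], [613.6, -42.4], [672.0, -146.8], [613.7, -136.9]]
scene floor z45 [[662.9, -54.3], [628.5, -53.1], [660.5, -143.3], [626.3, -142.6]]
base z8 [[682.5, -32.1], [610.0, -26.8], [604.7, -153.1]]
```

>>> step_arm(deltas=[[[1, 15.7, 35, 0, 0, 0, 0.0906], [1, 15.7, 35, 0, 0, 0, 0.0906], [1, 15.7, 35, 0, 0, 0, 0.0906], [1, 15.7, 35, 0, 0, 0, 0.0906], [1, 15.7, 35, 0, 0, 0, 0.0906], [1, 15.7, 35, 0, 0, 0, 0.0906], [1, 15.7, 35, 0, 0, 0, 0.0906], [1, 15.7, 35, 0, 0, 0, 0.0906]]])

```text
clock: 0.77
eef_pos: [293.4, -346.1, 239.2]
tool_rot: [-3.141, -0.0, 0.99]
force: [0.5, -1.0, 0.3]
width: 85.2
```

>>> step_arm(deltas=[[[1, 15.7, 35, 0, 0, 0, 0.0906], [1, 15.7, 35, 0, 0, 0, 0.0906], [1, 15.7, 35, 0, 0, 0, 0.0906], [1, 15.7, 35, 0, 0, 0, 0.0906], [1, 15.7, 35, 0, 0, 0, 0.0906], [1, 15.7, 35, 0, 0, 0, 0.0906], [1, 15.7, 35, 0, 0, 0, 0.0906], [1, 15.7, 35, 0, 0, 0, 0.0906], [1, 0, 0, 0, 0, 0, 0]]])

```text
clock: 1.52
eef_pos: [422.2, -60.5, 239.9]
tool_rot: [3.136, -0.004, 1.725]
force: [0.6, -0.3, -0.7]
width: 85.5
```

>>> step_arm(deltas=[[[1, 0, 0, -30, 0, 0, 0], [1, 0, 0, -30, 0, 0, 0], [1, 0, 0, -30, 0, 0, 0], [1, 0, 0, -30, 0, 0, 0], [1, 0, 0, 0, 0, 0, 0], [1, 0, 0, 0, 0, 0, 0]]])

```text
clock: 2.02
eef_pos: [417.6, -67.9, 118.6]
tool_rot: [-3.138, -0.001, 1.711]
force: [0.2, -0.4, 0.3]
width: 85.6
```

```bash
python3 - <<'E'
from h import *
for i in range(3):
    s=ctrl.read_state(); print(s["clock"],s["eef_pos"].round(2),s["tool_rot"].round(4),s["qpos"].round(3),s["force"].round(2))
for n in("top","scene"):
    im,d=ctrl.get_image(n); cv2.imwrite(f"pics/{n}1.png",im[...,::-1])
s=ctrl.read_state(); print(s["clock"],s["eef_pos"].round(2),s["tool_rot"].round(4))
E
```

```text
2.0167 [417.64 -67.9  118.56] [-3.1377e+00 -9.0000e-04  1.7107e+00] [ 0.314  0.55  -0.309  2.23   0.402  0.417 -0.183] [ 0.18 -0.38  0.27]
2.0167 [417.64 -67.9  118.56] [-3.1377e+00 -9.0000e-04  1.7107e+00] [ 0.314  0.55  -0.309  2.23   0.402  0.417 -0.183] [ 0.18 -0.38  0.27]
2.0167 [417.64 -67.9  118.56] [-3.1377e+00 -9.0000e-04  1.7107e+00] [ 0.314  0.55  -0.309  2.23   0.402  0.417 -0.183] [ 0.18 -0.38  0.27]
2.1167 [419.63 -68.09 120.45] [3.1400e+00 4.0000e-04 1.7103e+00]
```

View pics/scene1.png

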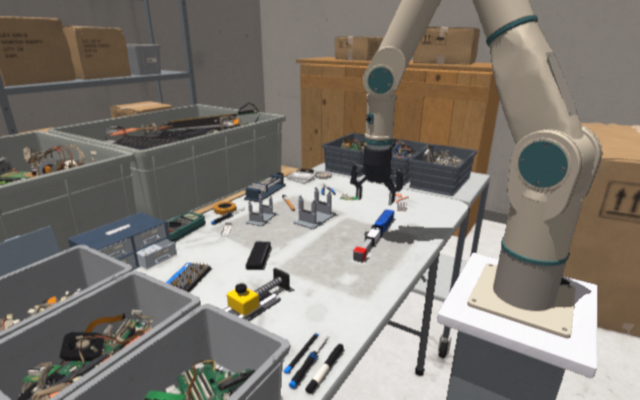

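>>> step_arm(deltas=[[[1, 0, 0, -25, 0, 0, 0], [1, 0, 0, -25, 0, 0, 0], [1, 0, 0, -20, 0, 0, 0], [1, 0, 0, -15, 0, 0, 0], [1, 0, 0, -12, 0, 0, 0], [1, 0, 0, -8, 0, 0, 0], [1, 0, 0, -3, 0, 0, 0], [1, 0, 0, 0, 0, 0, 0], [1, 0, 0, 0, 0, 0, 0]]])

```text
clock: 2.87
eef_pos: [420.0, -68.9, 15.8]
tool_rot: [3.14, 0.002, 1.71]
force: [-0.3, -0.1, 0.2]
width: 85.4
```

```bash
python3 - <<'E'
from h import *
s=ctrl.read_state(); print(s["clock"],s["eef_pos"].round(2),s["tool_rot"].round(4),s["qpos"].round(3),s["force"].round(2))
im,d=ctrl.get_image("scene"); cv2.imwrite(f"pics/scene2.png",cv2.resize(im[150:300,270:470,::-1],None,fx=4,fy=4,interpolation=cv2.INTER_CUBIC))
E
```

```text
2.8667 [420.05 -68.91  15.76] [3.1395e+00 1.9000e-03 1.7095e+00] [ 0.302  0.783 -0.302  2.275  1.122  0.236 -0.887] [-0.27 -0.09  0.2 ]
```

View pics/scene2.png

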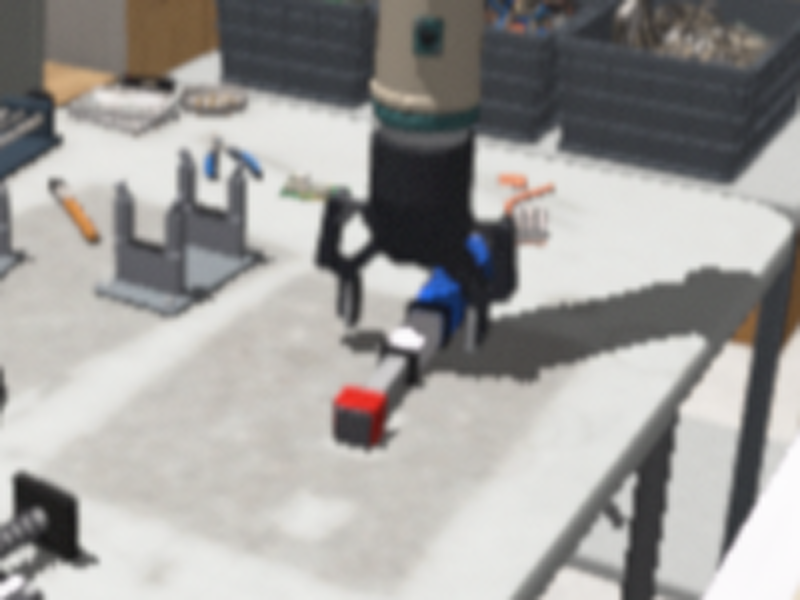

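>>> step_arm(deltas=[[[0, 0, 0, 0, 0, 0, 0], [0, 0, 0, 0, 0, 0, 0], [0, 0, 0, 0, 0, 0, 0], [0, 0, 0, 0, 0, 0, 0], [0, 0, 0, 0, 0, 0, 0], [0, 0, 0, 0, 0, 0, 0], [0, 0, 0, 0, 0, 0, 0], [0, 0, 0, 0, 0, 0, 0]]])

```text
clock: 3.58
eef_pos: [418.5, -68.3, 14.7]
tool_rot: [-3.141, 0.001, 1.71]
force: [-0.3, -0.6, 5.0]
width: 22.7
```

```bash
cat > st.py <<'E'
from h import *
s=ctrl.read_state(); print(s["clock"],s["eef_pos"].round(2),s["tool_rot"].round(4),s["qpos"].round(3),s["force"].round(2),s["torque"].round(2),s["width"])
E
python3 st.py
```

```text
3.5833 [418.46 -68.34  14.72] [-3.1405e+00  9.0000e-04  1.7100e+00] [ 0.301  0.785 -0.301  2.277  1.124  0.236 -0.889] [-0.32 -0.6   5.04] [ 0.02  0.12 -0.21] 22.73693600071972
```

>>> step_arm(deltas=[[[0, 0, 0, 3, 0, 0, 0], [0, 0, 0, 3, 0, 0, 0], [0, 4, 10, 0, 0, 0, 0], [0, 10, 20, 0, 0, 0, -0.04], [0, 10, 30, 0, 0, 0, -0.05], [0, 10, 30, 0, 0, 0, -0.05], [0, 10, 30, 0, 0, 0, -0.05], [0, 8, 25, 0, 0, 0, -0.04], [0, 5, 15, 0, 0, 0, -0.0245], [0, 2, 7.4, 0, 0, 0, 0]]])

```text
clock: 4.42
eef_pos: [478.6, 104.0, 20.7]
tool_rot: [3.141, -0.004, 1.459]
force: [1.0, 0.0, -2.2]
width: 22.7
```

>>> step_arm(deltas=[[[0, 0, 0, 0, 0, 0, 0], [0, 0, 0, 0, 0, 0, 0]]])

```text
clock: 4.58
eef_pos: [476.9, 98.4, 20.2]
tool_rot: [-3.139, 0.002, 1.457]
force: [-0.4, -1.1, -2.7]
width: 23.1
```

```bash
python3 st.py; python3 - <<'E'
from h import *
for n in("top","scene"):
    im,d=ctrl.get_image(n); np.savez(f"pics/{n}3.npz",im=im,d=d)
    b=(130,215,400,305) if n=="top" else (200,170,420,325)
    cv2.imwrite(f"pics/{n}3.png",cv2.resize(im[b[1]:b[3],b[0]:b[2],::-1],None,fx=2.9 if n=="top" else 3.6,fy=2.9 if n=="top" else 3.6,interpolation=cv2.INTER_CUBIC))
E
```

```text
4.5833 [476.88  98.44  20.23] [-3.1395e+00  2.0000e-03  1.4568e+00] [ 0.     0.812 -0.393  2.106  0.835  0.386 -1.189] [-0.35 -1.05 -2.73] [0.03 0.01 0.02] 23.116833414245324
```

View pics/top3.png

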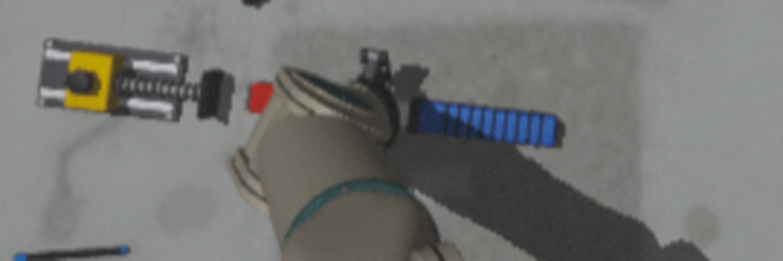

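View pics/scene3.png

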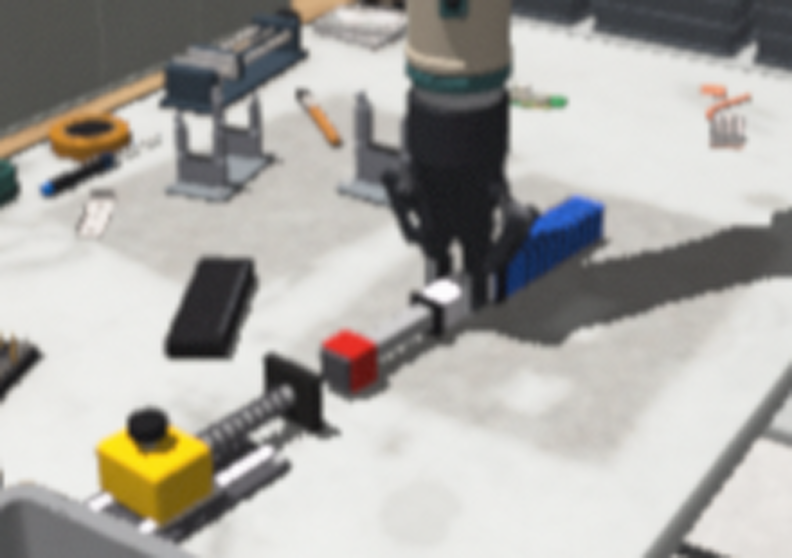

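>>> step_arm(deltas=[[[0, 0.46, 3.97, 0, 0, 0, 0], [0, 0.46, 3.97, 0, 0, 0, 0], [0, 0.46, 3.97, 0, 0, 0, 0], [0, 0.46, 3.97, 0, 0, 0, 0], [0, 0.23, 1.99, 0, 0, 0, 0], [0, 0.23, 1.99, 0, 0, 0, 0], [0, 0.23, 1.99, 0, 0, 0, 0], [0, 0.23, 1.99, 0, 0, 0, 0]]])

```text
clock: 5.35
eef_pos: [480.2, 123.0, 20.4]
tool_rot: [-3.14, 0.001, 1.456]
force: [-0.7, 0.1, -2.6]
width: 22.9
```

>>> step_arm(deltas=[[[0, 0.23, 1.99, 0, 0, 0, 0], [0, 0.23, 1.99, 0, 0, 0, 0], [0, 0.23, 1.99, 0, 0, 0, 0]]])

```text
clock: 5.6
eef_pos: [481.0, 129.1, 20.4]
tool_rot: [-3.14, 0.001, 1.456]
force: [0.0, 0.2, -1.8]
width: 22.9
```

>>> step_arm(deltas=[[[0, 0.23, 1.99, 0, 0, 0, 0], [0, 0.23, 1.99, 0, 0, 0, 0], [0, 0.23, 1.99, 0, 0, 0, 0]]])

```text
clock: 5.85
eef_pos: [481.5, 134.3, 20.4]
tool_rot: [-3.14, 0.002, 1.456]
force: [-0.3, -2.2, -2.4]
width: 22.9
```

>>> step_arm(deltas=[[[0, 0.23, 1.99, 0, 0, 0, 0], [0, 0.23, 1.99, 0, 0, 0, 0]]])

```text
clock: 6.02
eef_pos: [481.7, 136.8, 20.3]
tool_rot: [-3.139, 0.005, 1.454]
force: [-1.2, -6.2, -0.1]
width: 22.6
```

>>> step_arm(deltas=[[[0, 0.23, 1.99, 0, 0, 0, 0], [0, 0.23, 1.99, 0, 0, 0, 0]]])

```text
clock: 6.18
eef_pos: [481.8, 139.3, 20.2]
tool_rot: [-3.139, 0.007, 1.453]
force: [-1.9, -8.1, 1.7]
width: 22.9
```

>>> step_arm(deltas=[[[0, 0.23, 1.99, 0, 0, 0, 0], [0, 0.23, 1.99, 0, 0, 0, 0]]])

```text
clock: 6.35
eef_pos: [482.3, 143.1, 20.2]
tool_rot: [-3.139, 0.007, 1.453]
force: [-1.4, -8.3, 0.9]
width: 22.6
```

>>> step_arm(deltas=[[[0, 0.34, 2.98, 0, 0, 0, 0], [0, 0.34, 2.98, 0, 0, 0, 0], [0, 0.34, 2.98, 0, 0, 0, 0], [0, 0.34, 2.98, 0, 0, 0, 0], [0, 0.34, 2.98, 0, 0, 0, 0]]])

```text
clock: 6.77
eef_pos: [484.1, 157.9, 20.3]
tool_rot: [-3.139, 0.007, 1.453]
force: [-1.1, -8.5, 2.7]
width: 22.8
```

>>> step_arm(deltas=[[[0, 0.34, 2.98, 0, 0, 0, 0], [0, 0.34, 2.98, 0, 0, 0, 0], [0, 0.34, 2.98, 0, 0, 0, 0], [0, 0.34, 2.98, 0, 0, 0, 0], [0, 0.34, 2.98, 0, 0, 0, 0]]])

```text
clock: 7.18
eef_pos: [485.9, 172.9, 20.3]
tool_rot: [-3.139, 0.007, 1.453]
force: [-1.4, -8.8, 2.2]
width: 22.9
```

>>> step_arm(deltas=[[[0, 0.34, 2.98, 0, 0, 0, 0], [0, 0.34, 2.98, 0, 0, 0, 0], [0, 0.34, 2.98, 0, 0, 0, 0], [0, 0.34, 2.98, 0, 0, 0, 0]]])

```text
clock: 7.52
eef_pos: [487.4, 184.7, 20.4]
tool_rot: [-3.14, 0.007, 1.453]
force: [-0.2, -8.4, 2.8]
width: 23.1
```

>>> step_arm(deltas=[[[0, 0.23, 1.99, 0, 0, 0, 0], [0, 0.23, 1.99, 0, 0, 0, 0], [0, 0.23, 1.99, 0, 0, 0, 0], [0, 0.23, 1.99, 0, 0, 0, 0]]])

```text
clock: 7.85
eef_pos: [488.4, 192.7, 20.4]
tool_rot: [-3.14, 0.007, 1.453]
force: [-0.4, -7.5, 3.6]
width: 22.7
```

>>> step_arm(deltas=[[[0, 0.23, 1.99, 0, 0, 0, 0], [0, 0.23, 1.99, 0, 0, 0, 0]]])

```text
clock: 8.02
eef_pos: [488.9, 196.7, 20.4]
tool_rot: [-3.14, 0.007, 1.453]
force: [-1.1, -7.6, 3.8]
width: 22.8
```

>>> step_arm(deltas=[[[0, 0.23, 1.99, 0, 0, 0, 0], [0, 0.23, 1.99, 0, 0, 0, 0]]])

```text
clock: 8.18
eef_pos: [489.4, 200.7, 20.4]
tool_rot: [-3.14, 0.007, 1.453]
force: [-0.3, -8.4, 3.7]
width: 22.9
```

>>> step_arm(deltas=[[[0, 0.23, 1.99, 0, 0, 0, 0], [0, 0.23, 1.99, 0, 0, 0, 0]]])

```text
clock: 8.35
eef_pos: [489.9, 204.6, 20.4]
tool_rot: [-3.14, 0.007, 1.453]
force: [-0.5, -9.2, 4.8]
width: 22.9
```

>>> step_arm(deltas=[[[0, 0.17, 1.49, 0, 0, 0, 0], [0, 0.17, 1.49, 0, 0, 0, 0]]])

```text
clock: 8.52
eef_pos: [490.1, 206.3, 20.4]
tool_rot: [-3.14, 0.01, 1.453]
force: [-0.7, -13.1, 6.8]
width: 22.9
```

>>> step_arm(deltas=[[[0, 0.17, 1.49, 0, 0, 0, 0], [0, 0.17, 1.49, 0, 0, 0, 0]]])

```text
clock: 8.68
eef_pos: [490.2, 208.0, 20.4]
tool_rot: [-3.139, 0.012, 1.452]
force: [-1.5, -13.9, 8.2]
width: 22.7
```

>>> step_arm(deltas=[[[0, 0.17, 1.49, 0, 0, 0, 0], [0, 0.12, 1.0, 0, 0, 0, 0], [0, 0, 0, 0, 0, 0, 0]]])

```text
clock: 8.93
eef_pos: [490.3, 209.1, 20.4]
tool_rot: [-3.139, 0.014, 1.452]
force: [-1.6, -15.8, 9.9]
width: 22.7
```

```bash
python3 st.py; python3 - <<'E'
from h import *
n="scene"
im,d=ctrl.get_image(n); 
cv2.imwrite(f"pics/{n}4.png",cv2.resize(im[220:320,210:350,::-1],None,fx=5.6,fy=5.6,interpolation=cv2.INTER_CUBIC))
E
```

```text
8.9333 [490.34 209.13  20.41] [-3.1392  0.0141  1.4517] [-0.183  0.848 -0.433  1.975  0.75   0.496 -1.288] [ -1.59 -15.81   9.95] [-2.47  0.3  -0.01] 22.73717464843304
```

View pics/scene4.png

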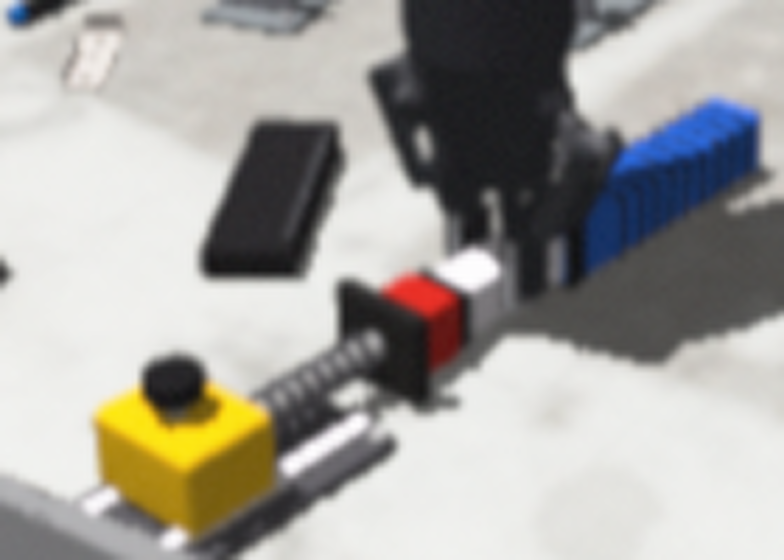

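>>> step_arm(deltas=[[[0, -0.46, -3.97, 0, 0, 0, 0], [0, -0.92, -7.94, 0, 0, 0, 0], [0, -1.38, -11.9, 0, 0, 0, 0], [0, -1.15, -9.9, 0, 0, 0, 0], [0, -0.58, -5, 0, 0, 0, 0], [0, 0, 0, -2, 0, 0, 0], [0, 0, 0, -2, 0, 0, 0], [0, 0, 0, -1.4, 0, 0, 0], [0, 0, 0, 0, 0, 0, 0]]])

```text
clock: 9.73
eef_pos: [486.7, 179.2, 15.0]
tool_rot: [-3.141, -0.0, 1.457]
force: [0.5, -0.4, -0.5]
width: 22.7
```

```bash
python3 st.py
```

```text
9.7333 [486.68 179.19  14.95] [-3.1406e+00 -2.0000e-04  1.4570e+00] [-0.136  0.844 -0.413  2.023  0.785  0.437 -1.269] [ 0.49 -0.37 -0.53] [ 0.04 -0.02  0.  ] 22.693451757885185
```

>>> step_arm(deltas=[[[1, 0, 0, 0, 0, 0, 0], [1, 0, 0, 0, 0, 0, 0], [1, 0, 0, 0, 0, 0, 0], [1, 0, 0, 0, 0, 0, 0], [1, 0, 0, 5, 0, 0, 0], [1, 0, 0, 5, 0, 0, 0], [1, 0, 0, 0, 0, 0, 0]]])

```text
clock: 10.32
eef_pos: [487.2, 178.5, 26.1]
tool_rot: [3.141, -0.0, 1.456]
force: [0.5, -0.2, 0.6]
width: 85.4
```

```bash
python3 st.py; python3 - <<'E'
from m import *
for n in("top","scene"):
    im,d=ctrl.get_image(n); np.savez(f"pics/{n}5.npz",im=im,d=d)
    b=(130,205,400,295) if n=="top" else (200,170,420,325)
    cv2.imwrite(f"pics/{n}5.png",cv2.resize(im[b[1]:b[3],b[0]:b[2],::-1],None,fx=2.9 if n=="top" else 3.6,fy=2.9 if n=="top" else 3.6,interpolation=cv2.INTER_CUBIC))
    if n=="top":
        m=rectmask("top",im,blue,(200,220,330,280),0); o=outline("top",m,32); print(m.sum(),cv2.minAreaRect(o))
        m=rectmask("top",im,red,(200,220,330,280),0); o=outline("top",m,32); print(m.sum(),cv2.minAreaRect(o))
E
```

```text
10.3167 [487.19 178.49  26.14] [ 3.1413e+00 -3.0000e-04  1.4559e+00] [-0.121  0.826 -0.434  2.022  0.768  0.46  -1.254] [ 0.49 -0.17  0.64] [-0.04  0.02 -0.  ] 85.398740668093
406 ((474.17108154296875, 68.73171997070312), (136.37867736816406, 30.655860900878906), 83.30030059814453)Traceback (most recent call last):
  File "<stdin>", line 8, in <module>
  File "m.py", line 5, in rectmask
    k,l,s,c=cv2.connectedComponentsWithStats(m); i=1+np.argmax(s[1:,4]); m=(l==i)
                                                     ~~~~~~~~~^^^^^^^^^
    return _wrapfunc(a, 'argmax', axis=axis, out=out, **kwds)
    return bound(*args, **kwds)
ValueError: attempt to get argmax of an empty sequence
```

View pics/top5.png

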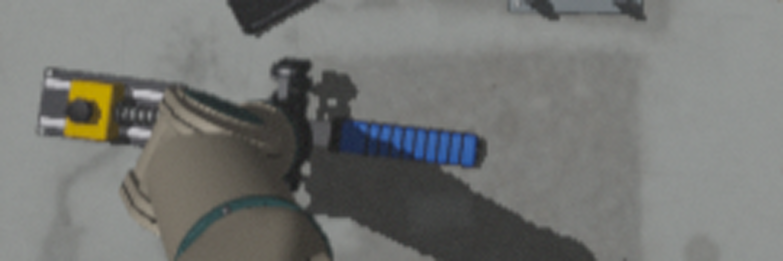

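>>> step_arm(deltas=[[[1, -1.2, -10, 0, 0, 0, 0], [1, -3, -25, 0, 0, 0, 0], [1, -3.5, -30, 0, 0, 0, 0], [1, -3, -25, 0, 0, 0, 0], [1, -1.8, -16.5, -5, 0, 0, 0], [1, 0, 0, -6, 0, 0, 0], [1, 0, 0, 0, 0, 0, 0], [1, 0, 0, 0, 0, 0, 0]]])

```text
clock: 11.03
eef_pos: [474.2, 72.9, 13.7]
tool_rot: [-3.14, -0.001, 1.457]
force: [-0.0, 0.6, 0.5]
width: 85.2
```

```bash
python3 st.py
```

```text
11.0333 [474.18  72.85  13.73] [-3.1403e+00 -8.0000e-04  1.4570e+00] [ 0.037  0.817 -0.369  2.128  0.868  0.35  -1.172] [-0.    0.58  0.47] [ 0.02  0.06 -0.03] 85.23409483870972
```

>>> step_arm(deltas=[[[0, 0, 0, 0, 0, 0, 0], [0, 0, 0, 0, 0, 0, 0], [0, 0, 0, 0, 0, 0, 0], [0, 0, 0, 0, 0, 0, 0], [0, 0, 0, 0, 0, 0, 0], [0, 0, 0, 0, 0, 0, 0], [0, 0, 0, 0, 0, 0, 0]]])

```text
clock: 11.62
eef_pos: [474.3, 72.2, 14.4]
tool_rot: [-3.141, -0.0, 1.457]
force: [-0.3, 0.9, 4.6]
width: 31.1
```

```bash
python3 st.py
```

```text
11.6167 [474.26  72.21  14.38] [-3.141  -0.      1.4565] [ 0.038  0.816 -0.369  2.129  0.868  0.351 -1.172] [-0.33  0.9   4.56] [0.22 0.24 0.06] 31.059970697713826
```

>>> step_arm(deltas=[[[0, 0, 0, 3, 0, 0, 0], [0, 0, 0, 3, 0, 0, 0], [0, 0.46, 3.97, 0, 0, 0, 0], [0, 0.46, 3.97, 0, 0, 0, 0], [0, 0.46, 3.97, 0, 0, 0, 0], [0, 0.23, 1.99, 0, 0, 0, 0], [0, 0.23, 1.99, 0, 0, 0, 0]]])

```text
clock: 12.2
eef_pos: [475.9, 88.1, 20.0]
tool_rot: [-3.14, 0.001, 1.457]
force: [0.8, 0.6, -0.8]
width: 30.9
```

>>> step_arm(deltas=[[[0, 0.23, 1.99, 0, 0, 0, 0], [0, 0.23, 1.99, 0, 0, 0, 0], [0, 0.23, 1.99, 0, 0, 0, 0]]])

```text
clock: 12.45
eef_pos: [476.4, 93.2, 20.0]
tool_rot: [-3.14, 0.002, 1.456]
force: [0.2, -1.9, -1.5]
width: 31.0
```

>>> step_arm(deltas=[[[0, 0.23, 1.99, 0, 0, 0, 0], [0, 0.23, 1.99, 0, 0, 0, 0], [0, 0.23, 1.99, 0, 0, 0, 0]]])

```text
clock: 12.7
eef_pos: [476.9, 98.2, 19.9]
tool_rot: [-3.14, 0.003, 1.455]
force: [0.1, -3.8, -0.9]
width: 30.8
```

>>> step_arm(deltas=[[[0, 0.23, 1.99, 0, 0, 0, 0], [0, 0.23, 1.99, 0, 0, 0, 0], [0, 0.23, 1.99, 0, 0, 0, 0]]])

```text
clock: 12.95
eef_pos: [477.8, 105.1, 20.0]
tool_rot: [-3.14, 0.002, 1.456]
force: [-0.3, -3.5, -1.9]
width: 31.2
```

Contact and sliding at about 4 N, as expected for the middle tube. Continuing.

>>> step_arm(deltas=[[[0, 0.34, 2.98, 0, 0, 0, 0], [0, 0.34, 2.98, 0, 0, 0, 0], [0, 0.34, 2.98, 0, 0, 0, 0], [0, 0.34, 2.98, 0, 0, 0, 0], [0, 0.34, 2.98, 0, 0, 0, 0], [0, 0.34, 2.98, 0, 0, 0, 0]]])

```text
clock: 13.45
eef_pos: [480.0, 123.6, 20.0]
tool_rot: [-3.14, 0.001, 1.456]
force: [-0.6, -4.3, -2.4]
width: 31.1
```

>>> step_arm(deltas=[[[0, 0.34, 2.98, 0, 0, 0, 0], [0, 0.34, 2.98, 0, 0, 0, 0], [0, 0.34, 2.98, 0, 0, 0, 0], [0, 0.34, 2.98, 0, 0, 0, 0], [0, 0.34, 2.98, 0, 0, 0, 0]]])

```text
clock: 13.87
eef_pos: [481.8, 138.5, 20.0]
tool_rot: [-3.14, 0.001, 1.456]
force: [-1.0, -4.1, -2.8]
width: 30.6
```

>>> step_arm(deltas=[[[0, 0.23, 1.99, 0, 0, 0, 0], [0, 0.23, 1.99, 0, 0, 0, 0], [0, 0.23, 1.99, 0, 0, 0, 0], [0, 0.23, 1.99, 0, 0, 0, 0]]])

```text
clock: 14.2
eef_pos: [482.7, 146.3, 20.0]
tool_rot: [-3.14, 0.001, 1.456]
force: [0.1, -4.0, -3.0]
width: 31.0
```

>>> step_arm(deltas=[[[0, 0.23, 1.99, 0, 0, 0, 0], [0, 0.23, 1.99, 0, 0, 0, 0], [0, 0.23, 1.99, 0, 0, 0, 0]]])

```text
clock: 14.45
eef_pos: [483.4, 152.3, 20.1]
tool_rot: [-3.14, 0.001, 1.456]
force: [-0.1, -4.5, -2.9]
width: 31.0
```

>>> step_arm(deltas=[[[0, 0.23, 1.99, 0, 0, 0, 0], [0, 0.23, 1.99, 0, 0, 0, 0]]])

```text
clock: 14.62
eef_pos: [483.8, 156.2, 20.0]
tool_rot: [-3.14, 0.001, 1.456]
force: [-0.3, -4.8, -3.4]
width: 31.3
```

>>> step_arm(deltas=[[[0, 0.23, 1.99, 0, 0, 0, 0], [0, 0.23, 1.99, 0, 0, 0, 0]]])

```text
clock: 14.78
eef_pos: [483.9, 158.6, 19.9]
tool_rot: [-3.14, 0.004, 1.455]
force: [-1.6, -9.0, -1.6]
width: 31.0
```

>>> step_arm(deltas=[[[0, 0.23, 1.99, 0, 0, 0, 0], [0, 0.23, 1.99, 0, 0, 0, 0]]])

```text
clock: 14.95
eef_pos: [484.1, 160.8, 19.9]
tool_rot: [-3.139, 0.007, 1.454]
force: [-1.6, -11.5, -0.3]
width: 31.0
```

>>> step_arm(deltas=[[[0, 0.17, 1.49, 0, 0, 0, 0], [0, 0.17, 1.49, 0, 0, 0, 0]]])

```text
clock: 15.12
eef_pos: [484.1, 162.3, 19.8]
tool_rot: [-3.139, 0.009, 1.453]
force: [-0.9, -14.3, 2.5]
width: 30.9
```

>>> step_arm(deltas=[[[0, 0.17, 1.49, 0, 0, 0, 0], [0, 0.12, 1.2, 0, 0, 0, 0], [0, 0, 0, 0, 0, 0, 0]]])

```text
clock: 15.37
eef_pos: [484.3, 163.7, 19.8]
tool_rot: [-3.139, 0.011, 1.452]
force: [-2.6, -15.3, 3.4]
width: 31.1
```

```bash
python3 st.py; python3 - <<'E'
from h import *
n="scene"
im,d=ctrl.get_image(n); 
cv2.imwrite(f"pics/{n}6.png",cv2.resize(im[220:320,210:350,::-1],None,fx=5.6,fy=5.6,interpolation=cv2.INTER_CUBIC))
E
```

```text
15.3667 [484.27 163.71  19.83] [-3.1385  0.0113  1.4522] [-0.114  0.831 -0.414  2.036  0.784  0.447 -1.256] [ -2.63 -15.33   3.44] [-2.75  0.25 -0.11] 31.052292947595305
```

View pics/scene6.png

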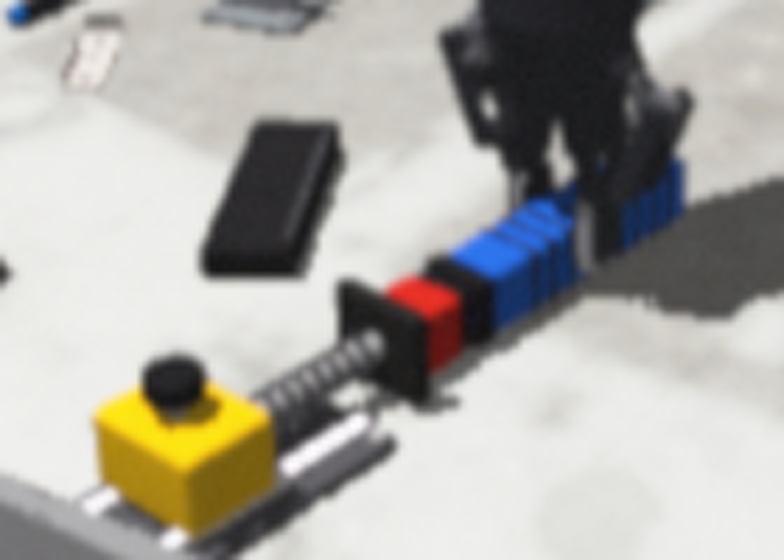

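>>> step_arm(deltas=[[[0, -0.46, -3.97, 0, 0, 0, 0], [0, -1.15, -9.9, 0, 0, 0, 0], [0, -1.7, -15, 5, 0, 0, 0], [0, -1, -10, 15, 0, 0, 0], [0, 0, -5, 25, 0, 0, 0], [0, 0, 0, 30, 0, 0, 0], [0, 0, 0, 25, 0, 0, 0], [0, 0, 0, 15, 0, 0, 0.025], [0, 0, 0, 0, 0, 0, 0.04], [0, 0, 0, 0, 0, 0, 0.04]]])

```text
clock: 16.25
eef_pos: [482.8, 128.8, 137.1]
tool_rot: [3.137, -0.004, 1.565]
force: [-0.2, 0.3, -2.7]
width: 31.2
```

>>> step_arm(deltas=[[[0, 0, 0, 0, 0, 0, 0], [0, 0, 0, 0, 0, 0, 0]]])

```text
clock: 16.42
eef_pos: [481.5, 127.6, 135.5]
tool_rot: [3.141, -0.002, 1.561]
force: [0.4, -0.0, -2.9]
width: 31.1
```

```bash
python3 st.py
```

```text
16.4167 [481.54 127.63 135.51] [ 3.1410e+00 -2.1000e-03  1.5614e+00] [ 0.124  0.65  -0.657  2.024  0.63   0.675 -0.953] [ 0.35 -0.03 -2.9 ] [ 0.   -0.01  0.03] 31.111765978372038
```

>>> step_arm(deltas=[[[0, 8, -11, 0, 0, 0, 0], [0, 16, -22, 0, 0, 0, 0], [0, 20, -28, 0, 0, 0, 0], [0, 22, -31, 0, 0, 0, 0], [0, 22, -31, 0, 0, 0, 0], [0, 22, -31, 0, 0, 0, 0], [0, 20, -28, 0, 0, 0, 0], [0, 16, -22, 0, 0, 0, 0], [0, 11.5, -17, 0, 0, 0, 0], [0, 6, -8, 0, 0, 0, 0]]])

```text
clock: 17.25
eef_pos: [646.2, -106.3, 134.3]
tool_rot: [3.141, 0.001, 1.556]
force: [-0.6, -0.4, -3.0]
width: 30.9
```

>>> step_arm(deltas=[[[0, 0, 0, 0, 0, 0, 0], [0, 0, 0, 0, 0, 0, 0], [0, 0, 0, 0, 0, 0, 0]]])

```text
clock: 17.5
eef_pos: [643.8, -100.2, 135.0]
tool_rot: [-3.14, -0.001, 1.564]
force: [-0.2, 0.0, -1.6]
width: 30.8
```

```bash
python3 st.py; python3 - <<'E'
from m import *
for n in("top","scene"):
    im,d=ctrl.get_image(n); np.savez(f"pics/{n}7.npz",im=im,d=d)
    b=(230,140,390,240) if n=="top" else (240,110,400,230)
    cv2.imwrite(f"pics/{n}7.png",cv2.resize(im[b[1]:b[3],b[0]:b[2],::-1],None,fx=5,fy=5,interpolation=cv2.INTER_CUBIC))
E
python3 st.py
```

```text
17.5 [ 643.76 -100.23  135.02] [-3.1397e+00 -1.2000e-03  1.5639e+00] [ 0.495  0.839 -0.686  1.591  0.621  0.942 -0.411] [-0.23  0.01 -1.61] [-0.01  0.03 -0.  ] 30.772515796002928
17.6 [ 643.98 -100.7   135.31] [-3.1401e+00 -3.0000e-04  1.5641e+00] [ 0.495  0.839 -0.686  1.591  0.621  0.942 -0.411] [-0.05 -0.6  -1.77] [-0.04 -0.    0.02] 30.57973609978348
```

View pics/top7.png

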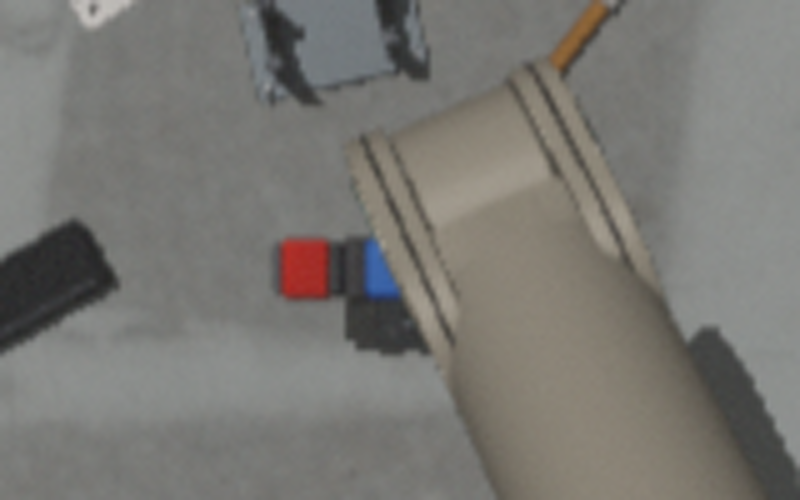

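View pics/scene7.png

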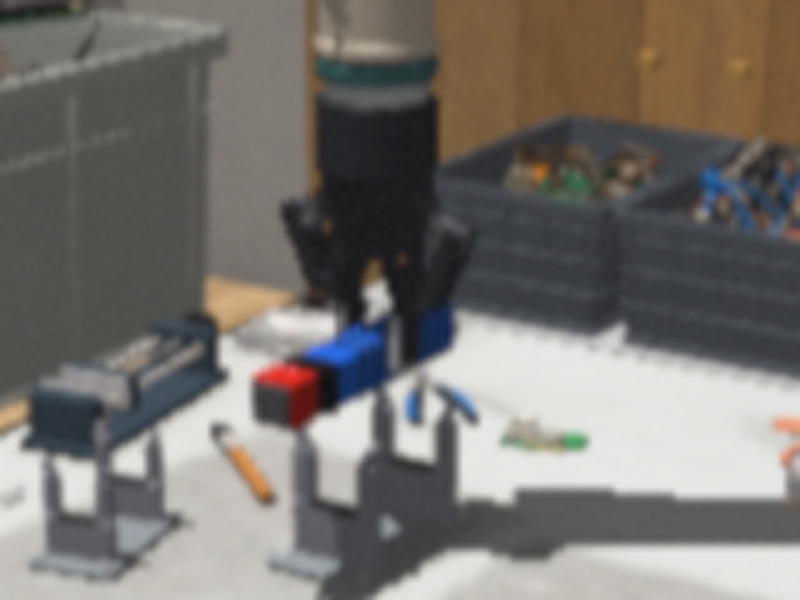

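```bash
python3 - <<'E'
from m import *
im=np.load("pics/top7.npz")["im"]; 
m=rectmask("top",im,red,(270,180,310,205),0); o=outline("top",m,152.6); print(m.sum(),cv2.minAreaRect(o))
K,R,t=cam("top"); f=im.astype(np.float32)
for y in (-14,-5,2):
  print(y," ".join(f"{x}:{int(cv2.getRectSubPix(f,(1,1),tuple(map(float,proj('top',[x,y,152.6]))))[0,0][0])}" for x in range(620,672,2)))
print(" ".join(f"{y}:{cv2.getRectSubPix(f,(1,1),tuple(map(float,proj('top',[644,y,152.6]))))[0,0].astype(int).tolist()}" for y in range(-50,20,2)))
E
```

```text
110 ((643.5442504882812, -0.9389133453369141), (24.088258743286133, 29.52452850341797), 89.73002624511719)
-14 620:119 622:119 624:116 626:109 628:95 630:87 632:84 634:86 636:87 638:88 640:90 642:92 644:92 646:93 648:95 650:95 652:95 654:96 656:98 658:105 660:112 662:118 664:122 666:122 668:120 670:119
-5 620:118 622:118 624:115 626:108 628:112 630:129 632:150 634:159 636:161 638:161 640:161 642:161 644:161 646:163 648:164 650:163 652:163 654:164 656:161 658:153 660:131 662:120 664:120 666:120 668:121 670:122
2 620:116 622:116 624:115 626:107 628:111 630:130 632:153 634:162 636:163 638:164 640:165 642:166 644:167 646:167 648:166 650:167 652:168 654:168 656:167 658:157 660:134 662:123 664:123 666:123 668:122 670:123
-50:[133, 128, 116] -48:[124, 120, 113] -46:[94, 105, 125] -44:[72, 99, 143] -42:[61, 99, 162] -40:[61, 99, 165] -38:[60, 98, 163] -36:[58, 91, 151] -34:[56, 79, 125] -32:[59, 65, 82] -30:[61, 61, 67] -28:[64, 62, 63] -26:[65, 65, 65] -24:[62, 59, 62] -22:[50, 51, 53] -20:[49, 51, 52] -18:[59, 59, 59] -16:[69, 64, 63] -14:[92, 53, 52] -12:[124, 45, 42] -10:[158, 43, 38] -8:[161, 45, 40] -6:[161, 45, 39] -4:[162, 44, 38] -2:[163, 45, 39] 0:[165, 45, 40] 2:[167, 44, 38] 4:[168, 44, 38] 6:[169, 44, 40] 8:[169, 47, 42] 10:[143, 51, 48] 12:[114, 62, 62] 14:[90, 81, 84] 16:[99, 97, 96] 18:[110, 110, 108]
```

>>> step_arm(deltas=[[[0, 0.7, -1.5, -10, 0, 0, 0], [0, 0, 0, -12, 0, 0, 0], [0, 0, 0, -10, 0, 0, 0], [0, 0, 0, -5, 0, 0, 0], [0, 0, 0, -5, 0, 0, 0]]])

```text
clock: 18.02
eef_pos: [644.5, -104.5, 91.4]
tool_rot: [-3.138, 0.0, 1.561]
force: [-0.1, 1.2, -2.8]
width: 30.8
```

>>> step_arm(deltas=[[[0, 0, 0, -5, 0, 0, 0], [0, 0, 0, -5, 0, 0, 0], [0, 0, 0, -5, 0, 0, 0]]])

```text
clock: 18.27
eef_pos: [645.4, -104.5, 77.7]
tool_rot: [-3.141, 0.001, 1.561]
force: [0.5, 0.1, -1.4]
width: 31.3
```

>>> step_arm(deltas=[[[0, 0, 0, -4, 0, 0, 0], [0, 0, 0, -4, 0, 0, 0], [0, 0, 0, -4, 0, 0, 0]]])

```text
clock: 18.52
eef_pos: [645.4, -104.6, 65.8]
tool_rot: [-3.141, 0.001, 1.561]
force: [0.4, 0.6, -2.3]
width: 31.3
```

```bash
python3 st.py; python3 - <<'E'
from m import *
for n in("scene",):
    im,d=ctrl.get_image(n); np.savez(f"pics/{n}8.npz",im=im,d=d)
    b=(260,130,370,240)
    cv2.imwrite(f"pics/{n}8.png",cv2.resize(im[b[1]:b[3],b[0]:b[2],::-1],None,fx=5.4,fy=5.4,interpolation=cv2.INTER_CUBIC))
E
```

```text
18.5167 [ 645.4  -104.61   65.84] [-3.1408e+00  7.0000e-04  1.5609e+00] [ 0.471  0.924 -0.629  1.621  0.69   0.831 -0.461] [ 0.36  0.64 -2.28] [-0.05 -0.01  0.05] 31.25500577404088
```

View pics/scene8.png

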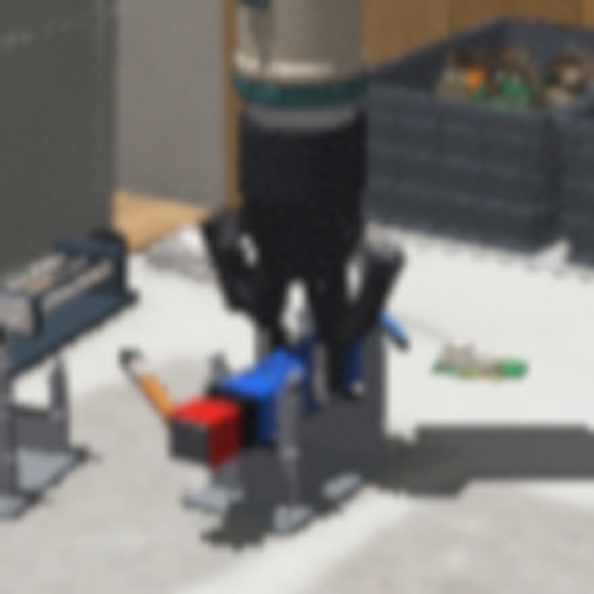

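>>> step_arm(deltas=[[[0, 0, 2, -2, 0, 0, 0], [0, 0, 0, -2, 0, 0, 0], [0, 0, 0, -1, 0, 0, 0], [0, 0, 0, -0.5, 0, 0, 0]]])

```text
clock: 18.9
eef_pos: [645.3, -102.5, 60.5]
tool_rot: [-3.14, 0.001, 1.561]
force: [-0.1, 0.1, -1.8]
width: 31.2
```

>>> step_arm(deltas=[[[0, 0, 0, -0.5, 0, 0, 0], [0, 0, 0, -0.5, 0, 0, 0]]])

```text
clock: 19.07
eef_pos: [645.4, -102.7, 59.7]
tool_rot: [-3.141, 0.001, 1.561]
force: [-0.8, -0.8, -1.5]
width: 31.2
```

```bash
python3 st.py
```

```text
19.0667 [ 645.38 -102.66   59.68] [-3.1408e+00  8.0000e-04  1.5609e+00] [ 0.465  0.931 -0.624  1.624  0.696  0.821 -0.469] [-0.75 -0.8  -1.52] [-0.1  -0.01 -0.01] 31.202994811062823
```

>>> step_arm(deltas=[[[0, 0, 0, -0.5, 0, 0, 0], [0, 0, 0, -0.5, 0, 0, 0]]])

```text
clock: 19.23
eef_pos: [645.4, -102.6, 59.4]
tool_rot: [-3.141, 0.001, 1.561]
force: [-3.5, -0.2, 7.6]
width: 31.0
```

>>> step_arm(deltas=[[[0, 0, 0, -0.5, 0, 0, 0], [0, 0, 0, 0, 0, 0, 0]]])

```text
clock: 19.4
eef_pos: [645.4, -102.7, 59.5]
tool_rot: [-3.141, 0.001, 1.561]
force: [-2.9, -0.0, 7.0]
width: 31.2
```

>>> step_arm(deltas=[[[0.3, 0, 0, 0, 0, 0, 0], [0.6, 0, 0, 0, 0, 0, 0], [1, 0, 0, 0, 0, 0, 0], [1, 0, 0, 0, 0, 0, 0], [1, 0, 0, 0, 0, 0, 0], [1, 0, 0, 0, 0, 0, 0], [1, 0, 0, 5, 0, 0, 0], [1, 0, 0, 10, 0, 0, 0], [1, 0, 0, 20, 0, 0, 0], [1, 0, 0, 30, 0, 0, 0]]])

```text
clock: 20.23
eef_pos: [643.6, -102.6, 122.2]
tool_rot: [-3.136, 0.0, 1.561]
force: [0.3, -0.7, -0.4]
width: 85.5
```

>>> step_arm(deltas=[[[1, 0, 0, 30, 0, 0, 0], [1, 0, 0, 30, 0, 0, 0], [1, -20, -20, 20, 0, 0, 0], [1, -20, -30, 0, 0, 0, 0], [1, -20, -30, 0, 0, 0, 0], [1, -20, -30, 0, 0, 0, 0], [1, -20, -30, 0, 0, 0, 0], [1, -15, -30, 0, 0, 0, 0], [1, 0, 0, 0, 0, 0, 0], [1, 0, 0, 0, 0, 0, 0]]])

```text
clock: 21.07
eef_pos: [529.0, -275.4, 203.7]
tool_rot: [-3.141, 0.002, 1.556]
force: [0.6, 0.0, -0.1]
width: 85.6
```

```bash
python3 st.py; python3 - <<'E'
from m import *
for n in("top","scene"):
    im,d=ctrl.get_image(n); np.savez(f"pics/{n}9.npz",im=im,d=d)
    b=(190,110,460,300) if n=="top" else (190,140,430,320)
    s=2.9 if n=="top" else 3.3
    cv2.imwrite(f"pics/{n}9.png",cv2.resize(im[b[1]:b[3],b[0]:b[2],::-1],None,fx=s,fy=s,interpolation=cv2.INTER_CUBIC))
E
```

```text
21.0667 [ 529.   -275.45  203.72] [-3.1405e+00  2.1000e-03  1.5558e+00] [ 0.889  0.695 -0.76   1.697  0.562  0.981 -0.094] [ 0.57  0.04 -0.13] [ 0.04 -0.04  0.03] 85.5586521086821
```

View pics/top9.png

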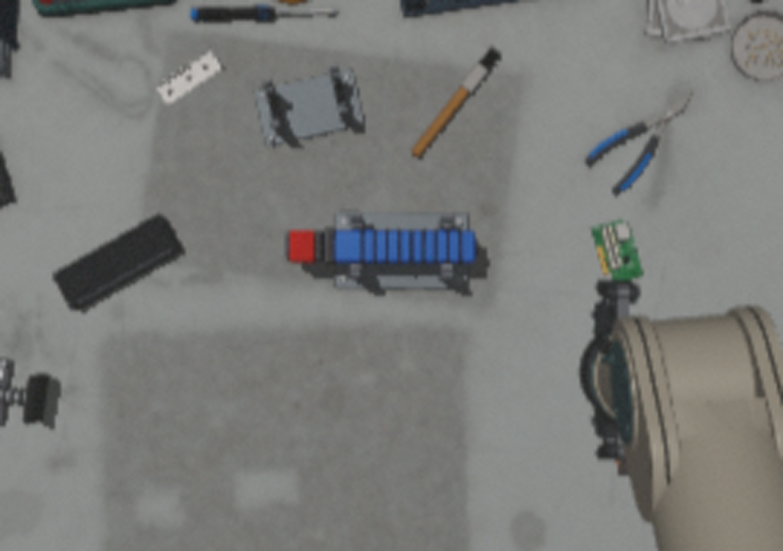

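View pics/scene9.png

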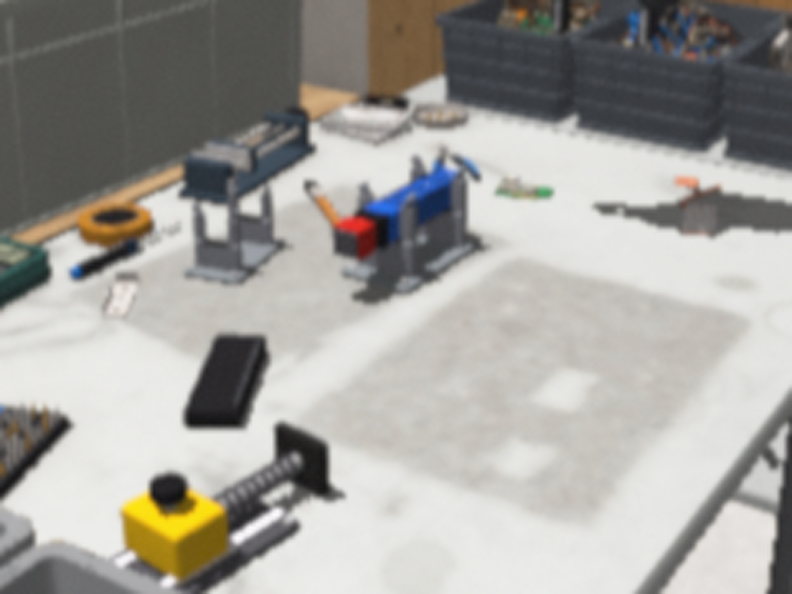

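Both views show the wand in both forks of the larger cradle and the bystanders where they were. I'll check the position, level and length numerically before handing in.

```bash
python3 - <<'E'
from m import *
T=np.load("pics/top9.npz"); im=T["im"]; f=im.astype(np.float32); P=cloud("top",T["d"])
m=rectmask("top",im,blue,(290,170,370,215),0); o=outline("top",m,77); print("sleeve",cv2.minAreaRect(o))
q=P[m&(T["d"]>0)]; print("z slope along y",np.polyfit(q[:,1],q[:,2],1).round(4),"z mean",q[:,2].mean().round(1))
m=rectmask("top",im,red,(280,180,310,205),0); o=outline("top",m,77); print("head",cv2.minAreaRect(o)[0], P[m&(T["d"]>0)][:,2].mean())
print(" ".join(f"{y}:{cv2.getRectSubPix(f,(1,1),tuple(map(float,proj('top',[645,y,77]))))[0,0].astype(int).tolist()}" for y in list(range(-190,-166,2))+list(range(-40,20,2))))
a=np.load("pics/top0.npz")["im"].astype(int); d=np.abs(a-im.astype(int)).max(-1)
for n,b in(("battery",(200,178,258,220)),("card",(388,180,415,212)),("cooler",(395,232,460,278))):
    print(n,(d[b[1]:b[3],b[0]:b[2]]>40).sum())
a=np.load("pics/scene0.npz")["im"].astype(int); d=np.abs(a-np.load("pics/scene9.npz")["im"].astype(int)).max(-1)
for n,b in(("battery",(240,236,275,275)),("card",(335,190,362,204)),("cooler",(392,190,412,214))):
    print("scene",n,(d[b[1]:b[3],b[0]:b[2]]>40).sum())
E
```

```text
sleeve ((644.6782836914062, -136.7744140625), (71.15097045898438, 31.379493713378906), 89.49919128417969)
z slope along y [5.5000e-03 7.4849e+01] z mean 74.1
head (644.439208984375, -4.253213882446289) 74.17731254786744
-190:[118, 117, 114] -188:[118, 118, 115] -186:[118, 118, 115] -184:[112, 113, 110] -182:[108, 109, 106] -180:[99, 100, 97] -178:[84, 84, 83] -176:[65, 66, 73] -174:[51, 62, 89] -172:[43, 69, 121] -170:[51, 86, 150] -168:[52, 91, 158] -40:[59, 98, 164] -38:[58, 93, 153] -36:[52, 74, 119] -34:[55, 63, 86] -32:[60, 59, 66] -30:[65, 64, 66] -28:[69, 68, 71] -26:[61, 60, 63] -24:[46, 46, 46] -22:[54, 54, 55] -20:[62, 59, 61] -18:[71, 58, 61] -16:[86, 43, 44] -14:[127, 41, 39] -12:[156, 42, 37] -10:[160, 43, 40] -8:[161, 43, 39] -6:[162, 44, 38] -4:[164, 43, 37] -2:[165, 42, 38] 0:[166, 43, 39] 2:[167, 44, 39] 4:[168, 43, 40] 6:[164, 46, 43] 8:[143, 53, 52] 10:[100, 66, 68] 12:[95, 84, 86] 14:[103, 103, 103] 16:[118, 119, 117] 18:[120, 121, 119]
battery 0
card 70
cooler 818
scene battery 0
scene card 0
scene cooler 226
```

>>> step_arm(deltas=[[[1, -15, 35, 5, 0, 0, 0], [1, -15, 35, 5, 0, 0, 0], [1, -15, 35, 5, 0, 0, 0], [1, -15, 35, 5, 0, 0, 0], [1, -15, 35, 5, 0, 0, 0], [1, 0, 35, 5, 0, 0, 0], [1, 0, 35, 5, 0, 0, 0], [1, 0, 0, 0, 0, 0, 0]]])

```text
clock: 21.83
eef_pos: [456.1, -17.7, 240.5]
tool_rot: [3.137, -0.004, 1.575]
force: [1.0, 0.6, -0.4]
width: 85.5
```

```bash
python3 - <<'E'
from m import *
for n in("top","scene"):
    im,_=ctrl.get_image(n); a=np.load(f"pics/{n}0.npz")["im"].astype(int); d=np.abs(a-im.astype(int)).max(-1)
    for k,b in ((("battery",(200,178,258,220)),("card",(388,180,415,212)),("cooler",(395,232,460,278))) if n=="top" else (("battery",(240,236,275,275)),("card",(335,190,362,204)),("cooler",(392,190,412,214)))):
        print(n,k,(d[b[1]:b[3],b[0]:b[2]]>40).sum())
    cv2.imwrite(f"pics/{n}10.png",im[...,::-1])
E
python3 st.py
```

```text
top battery 0
top card 0
top cooler 0
scene battery 0
scene card 0
scene cooler 11
21.9333 [455.68 -24.45 238.97] [3.1409e+00 6.0000e-04 1.5681e+00] [ 0.594  0.462 -0.844  2.02   0.457  0.855 -0.51 ] [-0.4  -0.72 -0.92] [-0.04  0.05 -0.04] 85.74528771546805
```

View pics/top10.png

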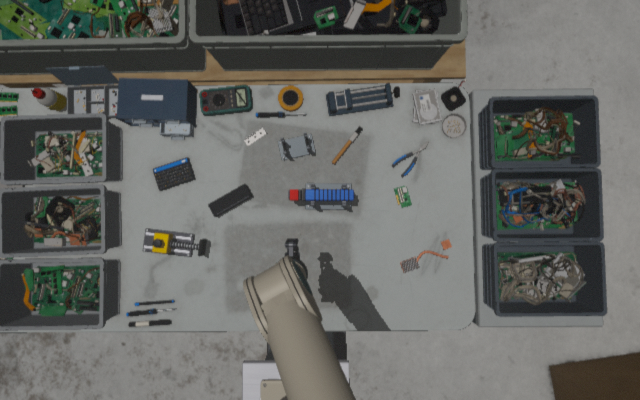

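The top view now shows the short wand in the big cradle around (323,196). The battery (231,200), card (402,196) and cooler (425,257) are unchanged, and the arm is clear. Handing in.

```bash
python3 -c "
from cell import ctrl
print(ctrl.finish_job())"
```

```text
the job is handed in; nothing more can be done
None
```

The wand is collapsed, lying in both forks of the larger cradle, and the job is handed in at about 22 s. `finish_job` reports no verdict.

- **Inner tube:** I held the middle tube and pressed the head on the stop. It slid at about 8 N and came home. The highest push read was about 16 N.
- **Middle tube:** I regripped on the sleeve and pressed again. It slid at about 4 N and came home. The highest push read was about 15 N.
- **Parking:** I lowered the wand until it touched the slot floors, with about 7 N upward at the wrist. Then I let go and moved clear.

**Last checks**
- The wand measures about 187.5 mm from sleeve rear to head face; fully closed it should be 188 mm.
- The sleeve centre is at about (644.7, −102) mm. I measured the cradle at (645, −102) mm.
- The wand is level to about 0.3°. The depth readings put its top near 74 mm instead of 77 mm. Depth readings elsewhere came out 1 to 2 mm low as well, and the contact height was as expected.
- In the top view the battery, card and cooler match the first pictures with no changed pixels. In the scene view 11 pixels at the cooler's edge differ; I did not trace the cause, but the top view shows none.

**Disagreement on the way:** at the first grasp the arm stopped about 4 mm higher than commanded, with joint 6 at 0.236 against its 0.23 limit. The grip held from there.

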